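# Check the hot plate that is switched on with a sprung surface probe

### The arm

A 6-joint arm with a two-finger parallel gripper is mounted at the origin on the work surface. World frame = base frame: x ahead of the robot, y to its left, z up, the work surface at z = 0. Lengths are in m, angles in degrees, forces in N, time in s.
With the tool pointing down it reaches from about 0.3 to 0.75 m from the base axis. Payload 8.5 kg.
Tool frame: the origin (TCP) lies midway between the tips of the shut fingers; the grasp point (between the pads) lies env.tcp_to_grasp behind it (env.tcp_to_grasp is the distance from the TCP to the grasp point, in m); z points along the fingers, y is the line along which they close (so a half turn about z gives the same grasp; the last joint's range is limited). The gripper opens to 85 mm and grips with 20 to 120 N. Pads are 22 mm wide; open, the fingers measure 114 mm over their backs; the gripper's body (76 mm by 85 mm) begins 54 mm behind the grasp point. The pads swing forward as they close: fully open they stand 13 mm farther back than shut.
Start: joints at [60.544, 21.807, 74.336, -0, 83.858, -12.336], TCP at [0.162, 0.526, 0.231] pointing down, gripper open.
Joint ranges: [-178.18, 178.18], [-50.72, 133.34], [12.68, 142.11], [-81.47, 261.47], [9.98, 163.14], [-165.26, 165.26]. Speed limits (degrees/s): [136.94, 136.94, 180, 180, 180, 180].

### API

Orientations are given as a 3x3 rotation matrix whose columns are the frame's x, y, z axes.
In Python, from rig import observe, optics, job, env gives the robot as it stands. The module is installed in compiled form; this text tells all that it offers.
- The arm moves only by the shell command python3 -m jog 'ROWS' [FORCE]. ROWS is JSON, a list of rows, each a list of 7 numbers: the turn, a rotation vector about the tool's x, y, z in rad, then the shift along the tool's x, y, z in m, then the opening in per cent of the stroke, from 0 (shut) to 100 (fully open). A call has 1 to 10 rows; each row shifts and turns the commanded pose from where the row before left it, along the tool's axes as they then stand; what a row does not reach is not made up. A row lasts 1/8 s, in which the tool goes at most 62.5 mm and 10.7 degrees, less where a joint would pass 70% of its speed; a pose out of reach is approached as far as the arm can. A call is refused whole if a number of a shift passes 0.0625 or a number of a turn 0.188, either way. A call with a gripper value outside its range is refused whole. The fingers move at their own pace and stop on an object; FORCE is the grip in N (left out, the last holds). Time passes only in rows, so rows that do not move let the fingers close. It gives the time, the measured TCP pose, the force, the opening and the grip force at its end, in the units of the state.
- observe(): the state, without advancing time (a new reading comes with each control period).
- optics.get_image(name): name is "scene" or "top" or "wrist"; returns a dict with "pixels" (480x640x3 uint8, red, green, blue), "mtx" (3x3 intrinsics, pixels), "rvec" (rotation vector, rad) and "tvec" (3), from world to camera coordinates, as OpenCV has them. Camera axes: x right, y down, z forward; pixel columns grow to the right and rows downward; lengths in m; the calibration is good to about 2 mm. A picture is of the moment at which its call begins. There is no depth.
- job.close_job(): hands the job in; it is judged then, once.
The state is a dict: "time_s": time; "q": joint angles; "qvel": joint speeds; "joint_efforts": joint torques, N m; "position": TCP position; "tool_rot": TCP orientation; "ft_force": force on the tool from outside, world axes, zero at the start; "wrist_torque": the same for the moment, N m; "grip_width": finger opening in m; "gripper_force": force on a finger pad.
Only numpy, scipy, OpenCV 4.12 (cv2) and the standard library are available. Lean on these libraries where they do the work, as an engineer would, in place of code of your own. Each camera call takes 0.05 s, during which the arm holds its last target. There are 200 camera calls.

### The job

One of the two plates of the twin hot plate is switched on: its dial, the one directly in front of it, has been turned crosswise, while the grip bar of the other dial still lies straight from front to back, in line with its plate. Take the surface probe out of its holder and hold it upright with its sprung tip inside the small ring at the centre of the plate that is on (never touch the other plate with the probe), pressing lightly so that the tip is pushed about half way in. Finish while still holding it there, with the dials as they were and the other things undisturbed.

Things in the scene. Friction and masses are not known exactly. Their poses are not given: they have to be found in the camera images.
- hob: twin table-top hot plate, aluminium, 320 (x) x 460 (y) x 65 mm high, fixed. Origin: centre of its underside; x from the control strip (front, near the robot) to the back, y to its left. Plate centres at (35, +115) and (35, -115) mm; dials at (-115, +115) and (-115, -115) mm, each directly in front of its plate, up to about 45 mm above the casing
- plate_left: left round dark cast plate of the hob, 176 mm across, fixed, 13 mm above the casing; origin at the centre of its underside
- plate_right: right round dark cast plate of the hob, 144 mm across, fixed, 13 mm above the casing; origin at the centre of its underside
- spot_left (a point): centre of the marked ring (44 mm outside, 40 mm inside, a thin bright line, flat) on top of the left plate, 78 mm above the table; the top is level
- spot_right (a point): centre of the same marked ring on top of the right plate, 78 mm above the table
- dial_a (a joint): angle of dial A, clockwise from above: 0 = off (its grip bar, 57 mm long, lies straight from front to back, in line with its plate), 1.0 to 2.1 rad = on (bar turned crosswise). This dial stands in front of the left or the right plate, by chance
- dial_b (a joint): angle of dial B, the other one, same meaning of the values
- dial_a_grip (a point): point on dial A's axis at the height of its grip bar; 150 mm in front of the spot of the plate it serves
- dial_b_grip (a point): point on dial B's axis at the height of its grip bar; 150 mm in front of the spot of the plate it serves
- holder: fixed grey plastic block 60 x 60 mm on a steel foot 100 x 90 x 15 mm, its top 90 mm above the table, with one upright hole of 21 mm in its middle in which the probe hangs; stands left or right of the hob. Origin: centre of its underside
- probe: surface probe, 0.12 kg, upright in the holder. Origin: centre of the lower face of its extended tip (15 mm above the table); z up its axis. Heights from the origin: tip disc 16 mm wide 0-5, thin stem to 22, barrel 12 mm wide to 75, collar 32 mm wide to 83 (rests on the holder), black square handle 22 x 22 mm (sides along x, y) to 168, cap to 172. Lift 75 or more
- tip (a joint): how far the sprung tip is pushed into the probe: 0 = fully out, 0.016 m = fully in; the spring is 300 N/m with 1 N preload (3.4 N at half way)
- tip_face (a point): centre of the lower face of the probe's tip, moves with it
- tub: bystander: white plastic jar with steel lid, 72 mm across, 100 mm high, on the other side of the hob from the holder; origin centre of its underside
- mill: bystander: dark wooden pepper mill, 52 mm across, 130 mm high; origin centre of its underside
- jar: bystander: glass spice jar, 56 mm across, 90 mm high; origin centre of its underside
- cutter: bystander: upright steel tube cutter, 48 mm across, 60 mm high; origin centre of its underside
- spatula: bystander: spatula lying on the table at the right; origin under its middle
Not all that is in view belongs to the job. Leave any yellow look-alike of the probe alone.

How it is judged (in metres and radians):
On the way:
1. the probe is drawn out of its holder and held in the gripper (z of probe in the frame of holder above 0.095 m and contact force between the fingers and probe above 1 N), for 0.1 s.
At the end, for the whole second after the job is handed in: The gripper still holds the probe, upright within 7 degrees and at rest, the centre of its tip within 13 mm of the centre of the ring on the plate whose dial is on, pressing on that plate with 1.5 to 6 N, the tip pushed in by 4 to 12.5 mm of its 16 mm; dials not turned (((horizontal distance between dial_a_grip and spot_left below 0.22 m and horizontal distance between tip_face and spot_left below 0.013 m and contact force between probe and plate_left between 1.5 and 6 N) or (horizontal distance between dial_a_grip and spot_right below 0.22 m and horizontal distance between tip_face and spot_right below 0.013 m and contact force between probe and plate_right between 1.5 and 6 N)) and value of joint tip between 0.004 and 0.0125 m and angle between probe's own z axis and vertical below 0.12 rad and contact force between the fingers and probe above 1 N and linear speed of probe below 0.02 m/s and value of joint dial_a above 0.8 rad and value of joint dial_b below 0.2 rad); the arm keeps its last pose, push and grip.
It fails at once if the probe touches the plate that is off ((horizontal distance between dial_a_grip and spot_left below 0.22 m and contact force between probe and plate_right above 0.5 N) or (horizontal distance between dial_a_grip and spot_right below 0.22 m and contact force between probe and plate_left above 0.5 N)).
It fails at once if the probe is pressed hard (over 15 N) on a plate (contact force between probe and plate_left above 15 N or contact force between probe and plate_right above 15 N).
It fails at once if a dial is turned (value of joint dial_a below 0.8 rad or value of joint dial_b above 0.2 rad).
It fails at once if another thing is moved by more than 30 mm (distance of any of tub, mill, jar, cutter, spatula from where it was at the start of the episode above 0.03 m).
It also fails if it takes over 42 s, if anything falls off the work surface, if the arm or the gripper's body presses on something with over 40 N, if the wrist force passes 120 N, or if a joint passes its speed limit or range.

## Working session

There is one attempt and no reset: what is moved stays moved. The work goes in short steps, Python scripts to look and compute and a shell command to move; the robot and the scene stay as the last step left them, time stands still between calls to the robot, and variables do not carry over. Pictures are saved under pics/ and viewed, at most 10 in all, crops included, and the job is handed in when it is done.

```bash
mkdir -p pics; cat > h.py <<'E'
import numpy as np, cv2
from rig import observe, optics, job, env
def grab(n,f):
    d=optics.get_image(n); cv2.imwrite('pics/'+f,d['pixels'][:,:,::-1]); np.savez('pics/'+f+'.npz',**{k:np.array(d[k]) for k in('mtx','rvec','tvec','pixels')}); return d
def load(f): return np.load('pics/'+f+'.npz')
def pt(d,u,v,z):
    R=cv2.Rodrigues(np.array(d['rvec'],float))[0]; t=np.array(d['tvec'],float).ravel()
    r=R.T@np.linalg.inv(d['mtx'])@np.array([u,v,1.]); c=-R.T@t
    return c+r*(z-c[2])/r[2]
def proj(d,p): return cv2.projectPoints(np.array(p,float).reshape(-1,3),np.array(d['rvec'],float),np.array(d['tvec'],float),np.array(d['mtx'],float),None)[0].reshape(-1,2)
E
python3 - <<'E'
from h import *
a=grab('top','top0.png');b=grab('scene','scene0.png')
s=observe();print(s['tool_rot'],s['ft_force'],env.tcp_to_grasp,s['grip_width'],s['time_s'])
E
```

```text
[[-9.55694992e-01  2.94358098e-01 -6.25963518e-04]
 [ 2.94358634e-01  9.55694409e-01 -1.09115124e-03]
 [ 2.77040632e-04 -1.22706554e-03 -9.99999209e-01]] [-0.41221658 -0.26742237 -0.24325021] 0.0187 0.08542367504699766 0.1
```

View pics/top0.png

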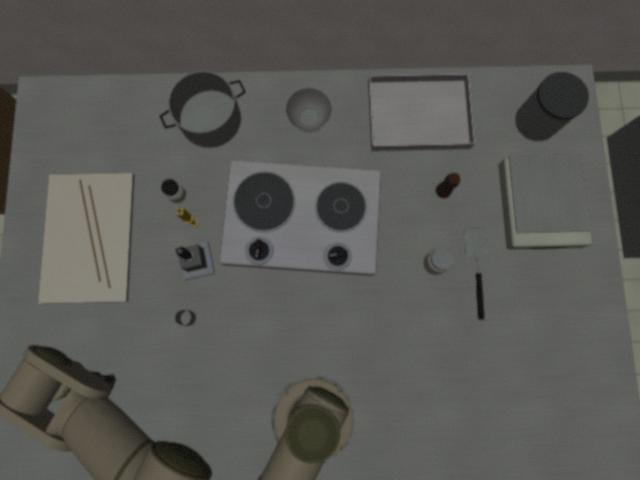

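View pics/scene0.png

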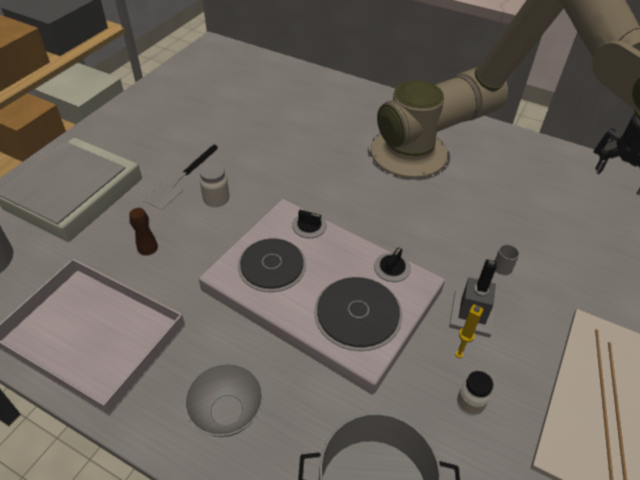

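Candidates for the probe (top view): the black handle in the grey holder (190,255), the yellow look-alike (186,215), the tube cutter (185,317) and the spice jar (173,188). I choose the black one in the holder. Next is a close crop of it and both dials.

```bash
python3 - <<'E'
from h import *
t=cv2.imread('pics/top0.png');s=cv2.imread('pics/scene0.png')
def c(i,u,v,w,h,k): return cv2.convertScaleAbs(cv2.resize(i[v:v+h,u:u+w],(w*k,h*k),interpolation=cv2.INTER_CUBIC),alpha=1.6)
A=c(t,150,160,250,130,3)[:, :]  # 750x390
A=cv2.resize(t[170:290,155:395],None,fx=3.3,fy=3.3,interpolation=cv2.INTER_CUBIC)[:390,:790]
A=cv2.convertScaleAbs(A,alpha=1.5)
B=c(s,280,195,130,68,3);C=c(s,430,240,100,68,3)
o=np.zeros((600,800,3),np.uint8);o[:A.shape[0],:A.shape[1]]=A;o[392:392+204,:390]=B;o[392:596,400:700]=C
cv2.imwrite('pics/c1.png',o)
E
```

```text
(no output)
```

View pics/c1.png

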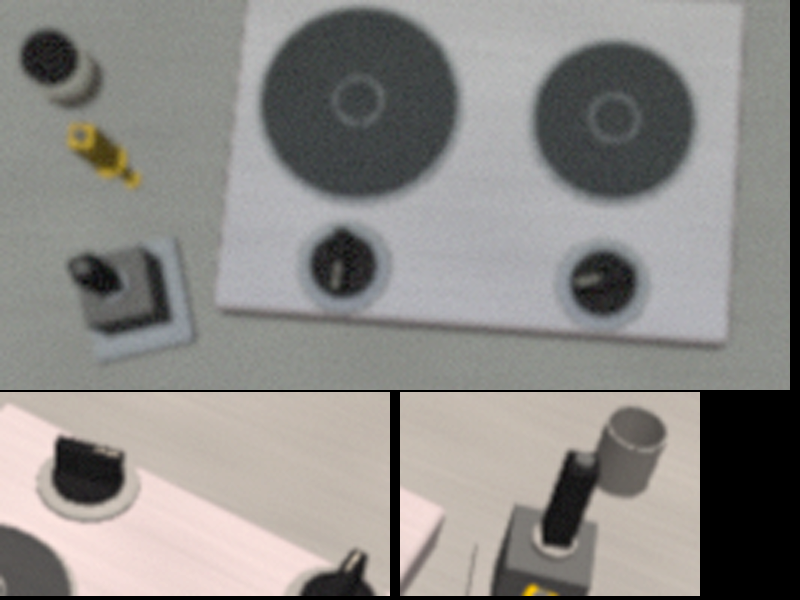

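The crop shows the left dial's bar front to back (off) and the right dial's bar crosswise (on), so the target is the right plate. The black probe stands in the holder, cap at top (179,249) and scene (490,263).

```bash
python3 - <<'E'
from h import *
np.set_printoptions(precision=4,suppress=True)
a=load('top0.png');b=load('scene0.png')
f=lambda u,v:(155+u/3.3,170+v/3.3)
g=lambda u,v:(430+(u-400)/3,240+(v-392)/3)
def P(n,uv,z,d=a): print(n,pt(d,*uv,z))
P('cap top',f(80,262),.187);P('cap scene',g(584,459),.187,b)
P('collar',f(117,292),.098);P('collar scene',g(556,540),.094,b)
L=pt(a,*f(357,100),.078);R=pt(a,*f(613,118),.078);print(L,R,np.linalg.norm(L-R))
P('Rscene',(271.5,261),.078,b);P('Lscene',(358.5,310),.078,b)
for n,c in (('fc',(195,340)),('fr',(178,240)),('fl',(100,360))):P(n,f(*c),.015)
for n,c in (('cutter',(185,316)),):P(n,c,.06)
P('jar',(171,187),.09);P('yellow',(180,211),.1);P('yel tip',(196,225),0.0)
P('dialL',f(342,262),.11);P('dialR',f(604,280),.11)
E
```

```text
cap top [0.4698 0.3453 0.187 ]
cap scene [0.4721 0.3474 0.187 ]
collar [0.4587 0.339  0.098 ]
collar scene [0.4688 0.3493 0.094 ]
[0.6309 0.1339 0.078 ] [ 0.6086 -0.0952  0.078 ] 0.23012350861752046
Rscene [ 0.6136 -0.0937  0.078 ]
Lscene [0.6377 0.1368 0.078 ]
fc [0.4259 0.2895 0.015 ]
fr [0.5191 0.3066 0.015 ]
fl [0.4097 0.3755 0.015 ]
cutter [0.2984 0.3608 0.06  ]
jar [0.6746 0.4038 0.09  ]
yellow [0.5984 0.3722 0.1   ]
yel tip [0.5789 0.3512 0.    ]
dialL [0.4781 0.1434 0.11  ]
dialR [ 0.4569 -0.0811  0.11  ]
```

```bash
python3 -m jog '[[0,0,-0.16,0,0,0,100],[0,0,-0.16,0,0,0,100],[0,0,-0.16,0,0,0,100],[0,0,0,-0.045,-0.039,0,100],[0,0,0,-0.045,-0.039,0,100],[0,0,0,-0.045,-0.039,0,100],[0,0,0,-0.045,-0.039,0,100],[0,0,0,-0.045,-0.039,0,100],[0,0,0,-0.045,-0.039,0,100]]'
python3 -m jog '[[0,0,0,0,0,0,100],[0,0,0,0,0,0,100]]'
python3 - <<'E'
from h import *
grab('wrist','w1.png');s=observe();print(s['position'],s['tool_rot'],s['ft_force'])
d=load('w1.png');print(proj(d,[[.471,.346,.187],[.471,.346,.09]]))
E
```

```text
time_s: 1.23
position: [0.4711, 0.3428, 0.231]
tool_rot: [[-0.984, -0.18, -0.001], [-0.18, 0.984, -0.0], [0.001, -0.0, -1.0]]
ft_force: [0.4, 0.5, -0.2]
grip_width: 0.0852
gripper_force: 0.0
time_s: 1.48
position: [0.4693, 0.3441, 0.2309]
tool_rot: [[-0.984, -0.18, -0.001], [-0.18, 0.984, -0.0], [0.001, -0.0, -1.0]]
ft_force: [-0.1, 0.2, 0.2]
grip_width: 0.0854
gripper_force: 0.0
[0.46885909 0.34452816 0.23115931] [[-9.83495554e-01 -1.80930681e-01 -7.63607496e-04]
 [-1.80930665e-01  9.83495850e-01 -8.99733744e-05]
 [ 7.67283747e-04  4.96715987e-05 -9.99999704e-01]] [-0.43097785  0.42499694 -0.23439714]
[[313.56823407 272.47645632]
 [313.68894796 229.02338038]]
```

View pics/w1.png

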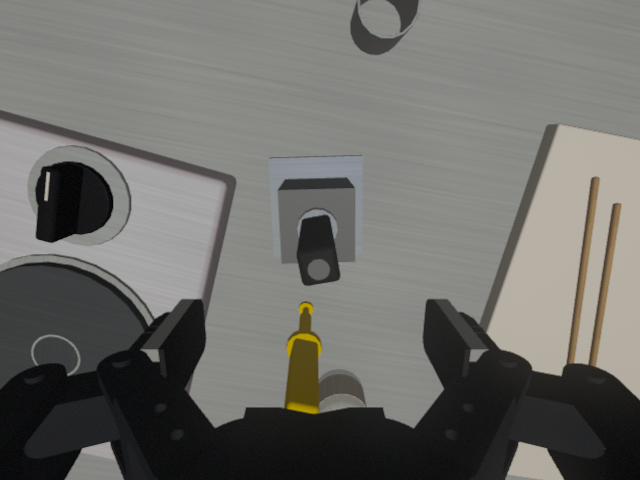

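The wrist view shows the probe's cap centre at (318,268), collar around (317,222), the yellow look-alike behind at (303,370). The handle appears slightly twisted relative to the holder.

```bash
python3 - <<'E'
from h import *
d=load('w1.png');P=lambda u,v,z:print(pt(d,u,v,z).round(4))
P(318,268,.187);P(317,222,.098)
A=pt(d,305,285,.183);B=pt(d,340,279,.183);v=B-A;print(np.linalg.norm(v),np.degrees(np.arctan2(v[1],v[0])))
A=pt(d,282,262,.09);B=pt(d,354,262,.09);v=B-A;print(np.linalg.norm(v),np.degrees(np.arctan2(v[1],v[0])))
Rc=cv2.Rodrigues(d['rvec'])[0];print(Rc)
i=cv2.imread('pics/w1.png')[190:300,260:380];cv2.imwrite('pics/c2.png',cv2.resize(i,None,fx=5,fy=5,interpolation=cv2.INTER_CUBIC))
E
```

```text
[0.468  0.3479 0.187 ]
[0.4631 0.3471 0.098 ]
0.01980336092082023 110.81901900212851
0.05868511710791396 100.381792300257
[[-1.80225616e-01  9.83625297e-01  5.57490004e-05]
 [ 9.46939689e-01  1.73488528e-01  2.70567841e-01]
 [ 2.66127701e-01  4.88160466e-02 -9.62700909e-01]]
```

View pics/c2.png

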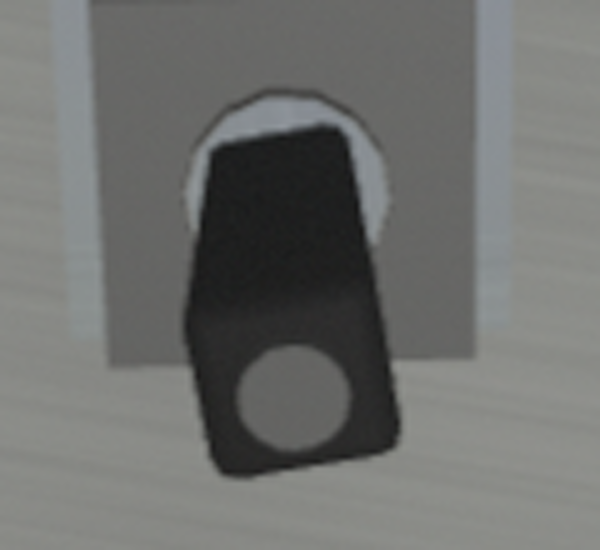

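```bash
python3 -m jog '[[0,0,0,0,0.003,0,100],[0,0,-0.16,0,0,0,100],[0,0,0,0,0,0.03,100],[0,0,0,0,0,0.03,100],[0,0,0,0,0,0.03,100],[0,0,0,0,0,0.013,100],[0,0,0,0,0,0,100],[0,0,0,0,0,0,100]]'
python3 -m jog '[[0,0,0,0,0,0,0],[0,0,0,0,0,0,0],[0,0,0,0,0,0,0],[0,0,0,0,0,0,0],[0,0,0,0,0,0,0],[0,0,0,0,0,0,0],[0,0,0,0,0,0,0],[0,0,0,0,0,0,0]]' 40
```

```text
time_s: 2.52
position: [0.4695, 0.3475, 0.1296]
tool_rot: [[-0.942, -0.335, 0.002], [-0.335, 0.942, 0.001], [-0.002, 0.0, -1.0]]
ft_force: [0.5, -0.0, -0.2]
grip_width: 0.0855
gripper_force: 0.0
time_s: 3.52
position: [0.4692, 0.347, 0.1285]
tool_rot: [[-0.942, -0.335, 0.0], [-0.335, 0.942, 0.0], [-0.0, -0.0, -1.0]]
ft_force: [-0.5, -0.6, 2.2]
grip_width: 0.0213
gripper_force: 41.2
```

```bash
python3 -m jog '[[0,0,0,0,0,-0.02,0],[0,0,0,0,0,-0.025,0],[0,0,0,0,0,-0.025,0],[0,0,0,0,0,-0.025,0],[0,0,0,0,0,-0.025,0],[0,0,0,0,0,0,0],[0,0,0,0,0,0,0]]'
python3 - <<'E'
from h import *
grab('scene','s2.png');grab('wrist','w2.png')
s=observe();print(s['position'],s['ft_force'])
E
python3 - <<'E'
import cv2,numpy as np
a=cv2.imread('pics/s2.png')[130:330,380:620];b=cv2.imread('pics/w2.png')
o=np.hstack([cv2.resize(a,(480,400)),cv2.resize(b,(320,240))[:, :].copy() if 0 else cv2.copyMakeBorder(cv2.resize(b,(320,240)),0,160,0,0,0)])
cv2.imwrite('pics/c3.png',o)
E
```

```text
time_s: 4.4
position: [0.4686, 0.3469, 0.2468]
tool_rot: [[-0.942, -0.335, -0.002], [-0.335, 0.942, -0.001], [0.002, -0.0, -1.0]]
ft_force: [0.3, 0.3, -1.3]
grip_width: 0.0215
gripper_force: 40.7
[0.46869373 0.34688236 0.2468196 ] [ 0.39049079  0.59563748 -1.77600686]
```

View pics/c3.png

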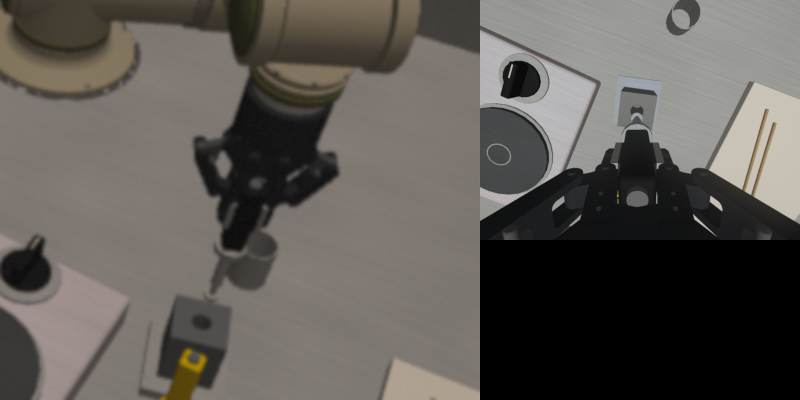

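The probe is held upright and out of the holder (holder hole visible empty at crop (202,322)). Moving over the right plate.

```bash
python3 -m jog '[[0,0,0,0.0014,-0.02,0,0],[0,0,0,0.0014,-0.046,0,0],[0,0,0,0.0014,-0.05,0,0],[0,0,0,0.0014,-0.05,0,0],[0,0,0,0.0014,-0.05,0,0],[0,0,0,0.0014,-0.05,0,0],[0,0,0,0.0014,-0.05,0,0],[0,0,0,0.0014,-0.05,0,0],[0,0,0,0.0014,-0.05,0,0],[0,0,0,0.0014,-0.047,0,0]]'
python3 -m jog '[[0,0,0,0,0,0,0],[0,0,0,0,0,0,0],[0,0,0,0,0,0,0]]'
python3 - <<'E'
from h import *
a=grab('scene','s3.png');grab('wrist','w3.png');s=observe();print(s['position'],s['ft_force'],s['q'])
d=load('w3.png');print(proj(d,[.611,-.0945,.078]),proj(a,[.611,-.0945,.078]))
i=cv2.imread('pics/s3.png')[130:330,190:390];w=cv2.imread('pics/w3.png')[60:360,140:540]
o=np.zeros((600,800,3),np.uint8);o[:400,:400]=cv2.resize(i,(400,400));o[:300,400:]=w
cv2.imwrite('pics/c4.png',cv2.convertScaleAbs(o,alpha=1.4))
E
```

```text
time_s: 5.75
position: [0.6106, -0.0968, 0.2478]
tool_rot: [[-0.943, -0.334, -0.001], [-0.334, 0.943, 0.0], [0.001, 0.0, -1.0]]
ft_force: [0.0, 0.5, -2.2]
grip_width: 0.0218
gripper_force: 40.7
time_s: 6.12
position: [0.6105, -0.0931, 0.2485]
tool_rot: [[-0.942, -0.336, -0.0], [-0.336, 0.942, 0.0], [0.0, 0.0, -1.0]]
ft_force: [-0.3, -0.2, -1.2]
grip_width: 0.0211
gripper_force: 40.8
[ 0.61063292 -0.09302911  0.24854602] [-0.32102262  0.40327065 -1.11757256] [-1.96290414e+01  2.82174777e+01  6.08577197e+01  1.42118351e-03
  9.09180300e+01 -1.29253968e+02]
[[310.10230079 217.83432117]] [[271.79015933 260.11255917]]
```

View pics/c4.png

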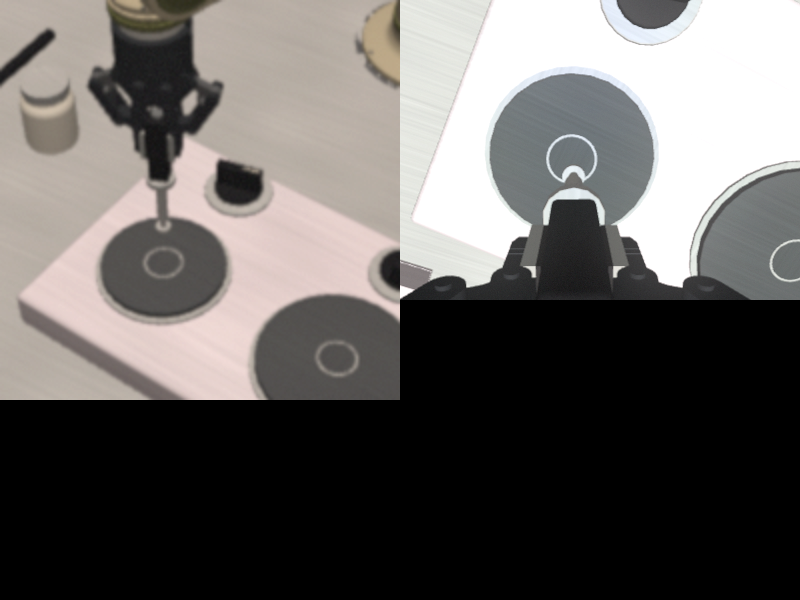

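Ring of the right plate is at wrist (311.5,218), tip just below at (313,237); in the scene the tip is at (271.5,243), ring at (271.5,261).

```bash
python3 - <<'E'
from h import *
w=load('w3.png');s=load('s3.png')
r=pt(w,311.5,218,.078);print('ring wrist',r,'scene',pt(s,271.5,261.3,.078))
print('tip scene',pt(s,271.5,243.5,.136))
p=observe()['position'];print('tip wrist pred',proj(w,[[p[0],p[1],.1345]]),pt(w,313,238,.1345))
T=observe()['tool_rot'];print('shift tool',T.T@(np.array([r[0]-p[0],r[1]-p[1],0])))
E
```

```text
ring wrist [ 0.61073013 -0.09330519  0.078     ] scene [ 0.61430935 -0.09322392  0.078     ]
tip scene [ 0.61125251 -0.09248439  0.136     ]
tip wrist pred [[311.4226913  234.80591296]] [ 0.61250671 -0.09115172  0.1345    ]
shift tool [ 1.16358914e-06 -2.92691999e-04  1.61457939e-08]
```

```bash
python3 -m jog '[[0,0,0,0,0,0.015,0],[0,0,0,0,0,0.02,0],[0,0,0,0,0,0.013,0],[0,0,0,0,0,0,0],[0,0,0,0,0,0,0],[0,0,0,0,0,0,0]]'
python3 -m jog '[[0,0,0,0,0,0.003,0],[0,0,0,0,0,0.003,0],[0,0,0,0,0,0.003,0],[0,0,0,0,0,0.003,0],[0,0,0,0,0,0,0],[0,0,0,0,0,0,0]]'
```

```text
time_s: 6.98
position: [0.6111, -0.094, 0.201]
tool_rot: [[-0.942, -0.335, 0.001], [-0.335, 0.942, -0.0], [-0.001, -0.001, -1.0]]
ft_force: [-0.4, 0.2, -1.6]
grip_width: 0.0216
gripper_force: 40.7
time_s: 7.72
position: [0.6109, -0.0939, 0.1885]
tool_rot: [[-0.942, -0.335, 0.0], [-0.335, 0.942, -0.0], [-0.0, -0.0, -1.0]]
ft_force: [-0.2, -0.1, -0.2]
grip_width: 0.0219
gripper_force: 41.0
```

```bash
python3 -m jog '[[0,0,0,0,0,0.003,0],[0,0,0,0,0,0,0],[0,0,0,0,0,0,0]]'
python3 - <<'E'
from h import *
F=[];Z=[]
for _ in range(12):
    optics.get_image('top');s=observe();F.append(s['ft_force']);Z.append(s['position'])
print(np.mean(F,0),np.std(F,0),np.mean(Z,0))
grab('scene','s5.png');grab('wrist','w5.png')
i=cv2.imread('pics/s5.png')[180:310,220:320];w=cv2.imread('pics/w5.png')[140:300,230:390]
o=np.zeros((520,800,3),np.uint8);o[:520,:400]=cv2.resize(i,(400,520),interpolation=cv2.INTER_CUBIC);o[:400,400:]=cv2.resize(w,(400,400),interpolation=cv2.INTER_CUBIC)
cv2.imwrite('pics/c5.png',cv2.convertScaleAbs(o,alpha=1.3))
E
```

```text
time_s: 8.1
position: [0.6109, -0.0939, 0.1854]
tool_rot: [[-0.942, -0.335, 0.0], [-0.335, 0.942, 0.0], [-0.0, -0.0, -1.0]]
ft_force: [-0.2, 0.7, 1.3]
grip_width: 0.0214
gripper_force: 41.1
[-0.38556018  0.01922033  1.53419237] [0.53570448 0.54215972 0.51044203] [ 0.61085897 -0.09395429  0.18537329]
```

View pics/c5.png

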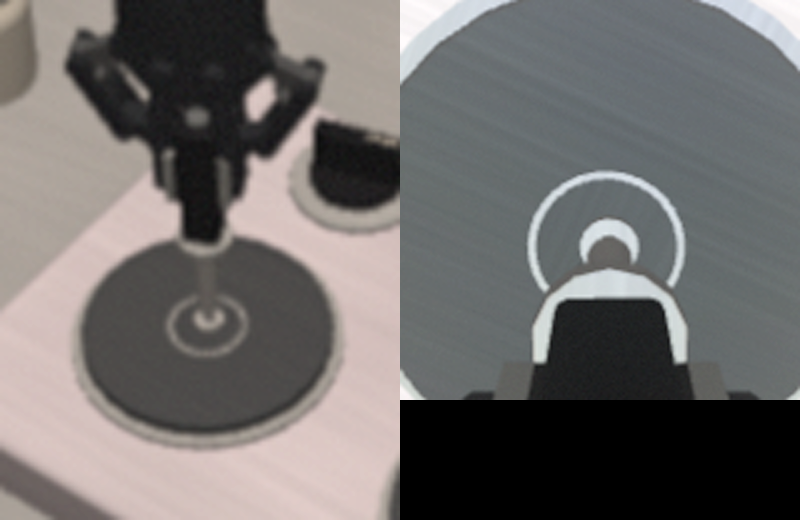

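The tip disc sits in the centre of the right ring (crop (609,247) against ring (606,249)). The push reads about 2.9 N after allowing for the probe's weight; I'll go 1 mm deeper, settle and hand in.

```bash
python3 -m jog '[[0,0,0,0,0,0.001,0],[0,0,0,0,0,0,0],[0,0,0,0,0,0,0],[0,0,0,0,0,0,0],[0,0,0,0,0,0,0]]'
python3 -c "
from rig import job;print(job.close_job())"
```

```text
time_s: 9.43
position: [0.6108, -0.094, 0.1843]
tool_rot: [[-0.942, -0.335, 0.0], [-0.335, 0.942, -0.0], [-0.0, -0.0, -1.0]]
ft_force: [0.2, -0.2, 1.0]
grip_width: 0.0214
gripper_force: 41.1
the job is handed in; nothing more can be done
None
```

I handed the job in at 9.4 s with the probe held upright in the ring of the right plate (the one that is on), pressing at an estimated 3 N with the tip about half way in; the hand-in call returned no verdict.

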